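# Clear the consumables chest and hold its lid open

### The job

Welding chips are lying on the closed lid of the small consumables chest: pick up the scraper block and, with the scraper only and the lid kept shut, wipe all four chips off the lid onto the table top. Lay the scraper down on the table and let go of it, then take the lid by the pull on its front edge, lift it and hold it open at 50 degrees from closed so that someone can reach in; the lid falls shut by itself, so finish while still gripping the pull and holding it there. Leave the flange, the spray can and the welding square where they are.

Things in the scene. Friction and masses are not known exactly. Their poses are not given: they have to be found in the camera images.
- chest: Grey steel chest fixed to the table, outer 180 (x) x 240 (y) x 85 (z) mm. Origin: centre of its underside. -x side is the front (towards the robot), +x side has the hinge. Its flat aluminium lid, 190 (x) x 240 (y) x 6 mm, spans x -100 to +90, y -120 to +120 in this frame; its top is 91 mm above the origin when shut.
- lid (a joint): Lid angle in rad: 0 shut, grows as the front edge rises, stop at 1.4; 50 degrees = 0.873. Hinge line along the chest's y, no friction or spring: the lid (about 0.5 kg) falls shut when let go. Shut, it bears a press from above.
- lid_hinge (a point): Middle of the hinge line, x = +90, y = 0, z = 85 mm in the chest's frame. Axes turn with the lid, parallel to the chest's when shut.
- lid_pull (a point): Grip point in the lid's pull, a black block 50 (x) x 20 (y) x 20 (z) mm sticking out forward (-x) from the middle of the lid's front edge, top level with the lid's. The point is on the block's long axis, 32 mm out from the edge; from the hinge line 222 mm forward, 4 mm down (81 mm above the table when shut). Pinched across its 20 mm width it pivots between the pads as the lid rises.
- scraper: Loose scraper block, about 0.2 kg, standing on the table on its black rubber sole, 30 (x) x 140 (y) x 20 (z) mm; on the middle of the sole stands a light wooden grip rib 22 (x) x 80 (y) mm, from 20 to 62 mm above the underside. Origin: centre of the underside; z up, long side along y. Pinch the rib across its 22 mm (x).
- chip0: One of four loose dark steel chips, 17 x 12 x 10 (high) mm, 15 g, lying on the lid. Origin: centre of its underside as it lies at the start.
- chip1: One of four loose dark steel chips, 17 x 12 x 10 (high) mm, 15 g, lying on the lid. Origin: centre of its underside as it lies at the start.
- chip2: One of four loose dark steel chips, 17 x 12 x 10 (high) mm, 15 g, lying on the lid. Origin: centre of its underside as it lies at the start.
- chip3: One of four loose dark steel chips, 17 x 12 x 10 (high) mm, 15 g, lying on the lid. Origin: centre of its underside as it lies at the start.
- flange: Bystander: loose steel flange, disc 100 mm diameter and 18 mm high with a hub of 60 mm diameter up to 48 mm, 0.9 kg. Origin: centre of underside.
- can: Bystander: loose white spray can, 60 mm diameter, 160 mm high with a narrow cap, standing upright. Origin: centre of underside.
- square: Bystander: loose L-shaped steel welding square lying flat, arms 110 mm (along x) and 85 mm (along +y, from the -x end), 25 mm wide, 35 mm high. Origin: middle of the underside of the 110 mm arm.
Things that resemble listed ones, but are neither listed nor needed, are in the scene too. Of the things like the scraper, leave any that is pink or yellow; of the rest the smaller one is meant.

How it is judged (in metres and radians):
On the way, in this order (a step that is already met when the one before it is completed fails the run):
1. all four chips wiped off the shut lid onto the table (height (world z) of chip0 between -0.01 and 0.05 m and height (world z) of chip1 between -0.01 and 0.05 m and height (world z) of chip2 between -0.01 and 0.05 m and height (world z) of chip3 between -0.01 and 0.05 m and value of joint lid below 0.05 rad), for 0.2 s.
2. scraper laid on the table and let go, lid still shut (height (world z) of scraper between -0.01 and 0.045 m and contact force between the fingers and scraper below 0.1 N and linear speed of scraper below 0.03 m/s and value of joint lid below 0.05 rad), for 0.2 s.
At the end, for the whole second after the job is handed in: The lid is still at 50 degrees from closed, plus or minus 6 (0.768 to 0.977 rad), carried by the fingers alone (over 1 N) at its pull (TCP within 45 mm of the point); all chips (origin below 50 mm) and the scraper (below 45 mm) lie on the table top, the scraper let go and at rest (value of joint lid between 0.768 and 0.977 rad and velocity of joint lid between -0.05 and 0.05 rad/s and contact force between the fingers and lid above 1 N and distance between the grasp point and lid_pull below 0.045 m and contact force between scraper and lid below 0.1 N and height (world z) of chip0 between -0.01 and 0.05 m and height (world z) of chip1 between -0.01 and 0.05 m and height (world z) of chip2 between -0.01 and 0.05 m and height (world z) of chip3 between -0.01 and 0.05 m and height (world z) of scraper between -0.01 and 0.045 m and contact force between the fingers and scraper below 0.1 N and linear speed of scraper below 0.03 m/s); the arm keeps its last pose, push and grip.
It fails at once if the lid is raised (over 5 degrees) while a chip is still on it (value of joint lid above 0.09 rad and height (world z) of any of chip0, chip1, chip2, chip3 above 0.07 m).
It fails at once if a chip is pushed or picked with the fingers or arm instead of the scraper while up on the lid ((height (world z) of chip0 above 0.07 m and contact force between any of the fingers, the arm and chip0 above 0.5 N) or (height (world z) of chip1 above 0.07 m and contact force between any of the fingers, the arm and chip1 above 0.5 N) or (height (world z) of chip2 above 0.07 m and contact force between any of the fingers, the arm and chip2 above 0.5 N) or (height (world z) of chip3 above 0.07 m and contact force between any of the fingers, the arm and chip3 above 0.5 N)).
It fails at once if a bystander is moved by more than 30 mm (distance of any of flange, can, square from where it was at the start of the episode above 0.03 m).
It also fails if it takes over 67 s, if anything falls off the work surface, if the arm or the gripper's body presses on something with over 40 N, if the wrist force passes 120 N, or if a joint passes its speed limit or range.

### The arm

A 7-joint arm with a two-finger parallel gripper is mounted at the origin on the work surface. World frame = base frame: x ahead of the robot, y to its left, z up, the work surface at z = 0. Lengths are in mm, angles in rad, forces in N, time in s.
With the tool pointing down it reaches from about 400 to 850 mm from the base axis. Payload 4.5 kg.
Tool frame: the origin (TCP) lies between the finger pads, 19 mm behind the fingertips; this is the grasp point; z points along the fingers, y is the line along which they close (so a half turn about z gives the same grasp; the last joint's range is limited). The gripper opens to 85 mm and grips with 20 to 120 N. Pads are 22 mm wide; open, the fingers measure 114 mm over their backs; the gripper's body (76 mm by 85 mm) begins 54 mm behind the grasp point. The pads swing forward as they close: fully open they stand 13 mm farther back than shut.
Start: joints at [-1.311, 0.689, -0.195, 1.565, 0.157, 0.902, -0.215], TCP at [139.907, 609.162, 250.017] pointing down, gripper open.
Joint ranges: [-3.01, 3.01], [-0.46, 2.08], [-1.47, 1.51], [0.13, 2.56], [-1, 4.14], [0.04, 2.09], [-2.66, 2.66]. Speed limits (rad/s): [2.57, 2.57, 3.14, 3.14, 3.14, 3.14, 3.14].

### API

Orientations are given as a unit quaternion [w, x, y, z].
In Python, from station import arm, cams, job gives the robot as it stands.
- The arm moves only by the tool servo_tool, never from a script. Its argument "series" is a list that holds one entry, the list of rows, each a list of 7 numbers: the shift along the tool's x, y, z in cm, then the turn, a rotation vector about the tool's x, y, z in degrees, then the opening, from -1 (shut) to 1 (fully open). In form: [[[x, y, z, wx, wy, wz, hand], ...]]. A call has 1 to 20 rows; each row shifts and turns the commanded pose from where the row before left it, along the tool's axes as they then stand; what a row does not reach is not made up. A row lasts 1/12 s, in which the tool goes at most 41.7 mm and 7.16 degrees, less where a joint would pass 70% of its speed; a pose out of reach is approached as far as the arm can. A call with a gripper value outside its range is refused whole. The fingers move at their own pace and stop on an object; "grip_force" is the grip in N (left out, the last holds). Time passes only in rows, so rows that do not move let the fingers close. It gives the time, the measured TCP pose, the force, the opening and the grip force at its end, in the units of the state.
- arm.observe(): the state, without advancing time (a new reading comes with each control period).
- cams.grab_frame(name): name is "scene" or "top" or "wrist"; returns a dict with "color" (480x640x3 uint8, red, green, blue), "range_z" (480x640 float32, mm along the optical axis (not along the pixel's ray), 0 where there is no reading), "vertical_fov" (degrees; the focal length in pixels is half the picture's height over the tangent of half this angle, whatever the lens; pixels are square), "cx", "cy" (the principal point, pixels), "k1" (the pictures are not rectified: a ray, as slopes to the right and down, at radius r is drawn at 1 + k1 r^2 times it, then the intrinsics apply), "pose" (4x4, takes a point from camera to world coordinates); the wrist camera has in their place "tool_from_camera" (4x4, takes a point from camera to tool coordinates, whose origin is the TCP and whose axes are the flange's). Camera axes: x right, y up, looking along -z (the intrinsics and any distortion apply to the point x, -y, -z); pixel columns grow to the right and rows downward; lengths in mm; the calibration is good to about 2 mm. A picture is of the moment at which its call begins: read the wrist's pose just before it.
- job.sign_off(): hands the job in; it is judged then, once.
The state is a dict: "clock": time; "joint_pos": joint angles; "joint_vel": joint speeds; "tau": joint torques, N m; "tcp_pos": TCP position; "tcp_rot": TCP orientation; "force": force on the tool from outside, world axes, zero at the start; "wrist_torque": the same for the moment, N m; "gripper_width": finger opening in mm; "finger_force": force on a finger pad.
Only numpy, scipy, OpenCV 4.12 (cv2) and the standard library are available. Lean on these libraries where they do the work, as an engineer would, in place of code of your own. Each camera call takes 0.05 s, during which the arm holds its last target. There are 200 camera calls.

## Working session

There is one attempt and no reset: what is moved stays moved. The work goes in short steps, Python scripts to look and compute and a tool call to move; the robot and the scene stay as the last step left them, time stands still between calls to the robot, and variables do not carry over. Pictures are saved under pics/ and viewed, at most 10 in all, crops included, and the job is handed in when it is done.

Besides the shell and the picture viewer there is one more tool, called after "Request:" by a JSON object that holds its "op" and its "data", one argument or row to a line. servo_tool: Moves the arm, as the interface text tells. Its arguments: {"type":"object","properties":{"series":{"type":"array","items":{"type":"array","items":{"type":"array","items":{"type":"number"}}}},"grip_force":{"type":"number"}},"required":["series"]}

```bash
mkdir -p pics; cat > h.py <<'E'
import numpy as np,cv2,pickle
from station import arm,cams,job
from scipy.spatial.transform import Rotation as R
def grab(n):
    s=arm.observe(); f=cams.grab_frame(n)
    if n=='wrist':
        q=s['tcp_rot']; T=np.eye(4); T[:3,:3]=R.from_quat([q[1],q[2],q[3],q[0]]).as_matrix(); T[:3,3]=s['tcp_pos']
        f['pose']=T@np.array(f['tool_from_camera'])
    return f
def cloud(f):
    h,w=f['range_z'].shape; fl=h/2/np.tan(np.radians(f['vertical_fov'])/2)
    K=np.array([[fl,0,f['cx']],[0,fl,f['cy']],[0,0,1.]])
    v,u=np.mgrid[:h,:w]; p=np.stack([u,v],-1).reshape(-1,1,2).astype(float)
    # model x*(1+k1 r^2)
    n=cv2.undistortPoints(p,K,np.array([f['k1'],0,0,0,0.]),None,None,None).reshape(h,w,2)
    z=f['range_z'].astype(float)
    c=np.stack([n[...,0]*z,-n[...,1]*z,-z,np.ones_like(z)],-1)
    W=c@np.array(f['pose']).T
    W[z==0]=np.nan
    return W[...,:3]
def save(f,name,crop=None,s=1):
    im=f['color'][...,::-1]
    if crop: u0,u1,v0,v1=crop; im=im[v0:v1,u0:u1]
    cv2.imwrite('pics/'+name,cv2.resize(im,None,fx=s,fy=s,interpolation=cv2.INTER_CUBIC))
E
python3 - <<'E'
from h import *
for n in('top','scene'):
    f=grab(n);save(f,n+'0.png');pickle.dump(f,open(n+'.pkl','wb'))
    print(n,f['pose'],f['k1'],f['vertical_fov'])
print(arm.observe())
E
```

```text
top [[-7.81303219e-02  9.75232521e-01 -2.06923131e-01  1.73302604e+02]
 [-9.96942911e-01 -7.62837574e-02  1.69003313e-02  1.08345262e+02]
 [ 6.96878714e-04  2.07610977e-01  9.78211223e-01  1.69769255e+03]
 [ 0.00000000e+00  0.00000000e+00  0.00000000e+00  1.00000000e+00]] -0.03310559496040625 48.01452035816551
scene [[-7.31581393e-01 -5.80244081e-01  3.57918247e-01  9.64351821e+02]
 [ 6.81749210e-01 -6.24638152e-01  3.80847994e-01  5.91943927e+02]
 [ 2.58459762e-03  5.22631788e-01  8.52554593e-01  1.17268871e+03]
 [ 0.00000000e+00  0.00000000e+00  0.00000000e+00  1.00000000e+00]] 0.05862022605211089 46.38065001144578
{'clock': 0.1, 'joint_pos': array([-1.31121019,  0.68992494, -0.19450405,  1.56623093,  0.15729543,
        0.90248876, -0.21512496]), 'joint_vel': array([ 2.34547497e-04, -1.15551022e-03, -9.00839575e-04, -2.02683553e-03,
       -5.40531380e-04, -1.31403125e-03,  8.40226129e-05]), 'tau': array([-2.40230016e-03, -5.40607238e+01, -1.27063058e+00, -1.58987314e+01,
        9.53203038e-03,  4.43467157e-03, -5.19092055e-06]), 'tcp_pos': array([139.84608435, 608.59388167, 249.25073421]), 'tcp_rot': array([-3.20236899e-05,  1.12635975e-01,  9.93635973e-01, -8.30788807e-04]), 'force': array([ 0.18372596,  0.07496646, -0.42493615]), 'wrist_torque': array([ 0.01777222, -0.02968719, -0.05439356]), 'finger_force': 0.0, 'gripper_width': 85.47158269810065}
```

View pics/top0.png

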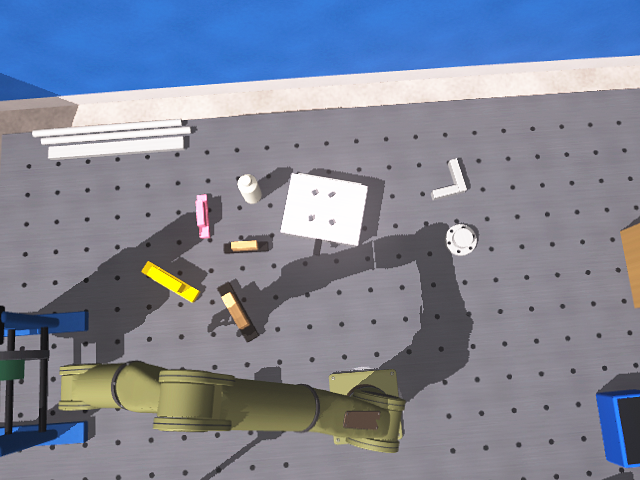

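View pics/scene0.png

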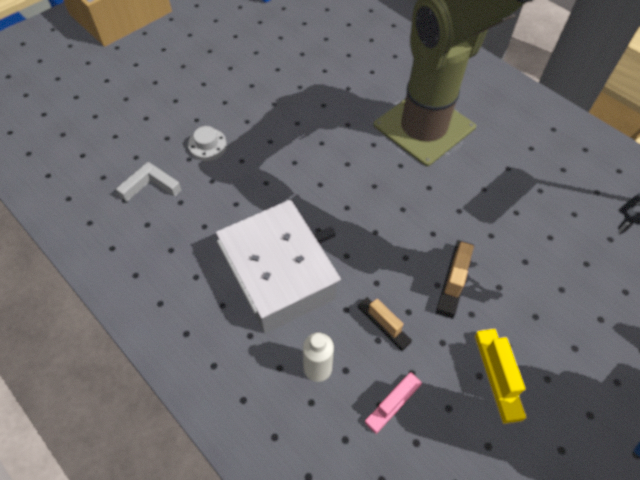

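The top view shows the chest lid (325,208) with 4 chips at about (315,192), (332,195), (311,218), (331,222), and the pull at (317,246). There are four scraper-like things: pink (203,217) and yellow (170,281), both excluded, then black/wood at (246,245) and a larger black/wood at (238,311). The smaller one, at (246,245), should be the one meant. I'll confirm its size and take an enlarged crop.

```bash
python3 - <<'E'
from h import *
f=pickle.load(open('top.pkl','rb'));g=pickle.load(open('scene.pkl','rb'))
save(f,'crop.png',(140,380,160,340),3)
for n,fr in(('top',f),('scene',g)):
    W=cloud(fr);z=W[...,2]
    P=W.reshape(-1,3)
    ok=np.isfinite(P[:,2])
    print(n,'table z',np.nanmedian(P[ok&(P[:,0]>400)&(abs(P[:,2])<15)][:,2]))
    def rect(m,tag):
        k,lab,st,_=cv2.connectedComponentsWithStats(m.astype(np.uint8))
        for i in range(1,k):
            if st[i,4]<15: continue
            q=W[lab==i]; (c,s,a)=cv2.minAreaRect(q[:,:2].astype(np.float32))
            print(tag,np.round(c,1),np.round(s,1),round(a,1),'z',np.round(np.median(q[:,2]),1),'max',q[:,2].max().round(1),'n',st[i,4])
    reg=(W[...,0]>330)&(W[...,0]<950)&(abs(W[...,1])<560)
    lum=fr['color'].mean(-1)
    # scene also has the arm -> limit z
    rect(reg&(z>84)&(z<110),'lid')
    rect(reg&(z>94)&(z<112)&(lum<140),'chips')
    rect(reg&(z>8)&(z<80),'mid')
    rect(reg&(z>50)&(z<72),'ribs')
    rect(reg&(z>110)&(z<200),'can')
E
```

```text
top table z 0.7124139706011192
lid [583.3  81.5] [240.5 249. ] 75.5 z 91.9 max 108.9 n 4760
lid [673.2 298.4] [20.5 55.7] 17.8 z 96.0 max 109.4 n 50
lid [405.9 545.5] [40.8 26.4] 59.6 z 86.6 max 93.0 n 57
lid [343.5 382.3] [42.3 28.9] 26.1 z 87.4 max 93.9 n 91
mid [933.9 526.5] [65.  31.2] 88.8 z 21.7 max 32.1 n 152
mid [886.9 540.3] [48.4 37.7] 0.2 z 20.3 max 30.0 n 150
mid [ 691.5 -329. ] [115.3 123.5] 12.1 z 34.2 max 50.6 n 568
mid [675.9 296.6] [26.3 58.5] 26.0 z 43.8 max 78.7 n 121
mid [629.  464.4] [142.   32.5] 1.4 z 30.1 max 71.0 n 472
mid [ 488.2 -354.3] [ 98.1 107.8] 39.8 z 22.8 max 60.7 n 783
mid [538.1 161.8] [105.9   2.9] 75.4 z 23.6 max 45.0 n 63
mid [519.9 332.1] [138.1  45. ] 85.8 z 28.2 max 73.7 n 488
mid [504.2  35.9] [110.1   6.9] 74.0 z 21.2 max 43.8 n 71
mid [396.9 533.1] [92.  41.6] 55.1 z 28.5 max 79.3 n 283
mid [366.1 388.7] [93.6 44.1] 31.8 z 27.2 max 79.7 n 214
ribs [672.9 297.7] [21.1 56.4] 19.7 z 59.7 max 71.6 n 37
ribs [629.4 465.8] [80.6 23.6] 1.0 z 61.7 max 71.0 n 196
ribs [ 492.5 -350.3] [26.4 59.8] 6.3 z 52.5 max 60.7 n 54
ribs [516.8 332.2] [78.5 23.
[... 999 characters left out ...]
43
mid [639.7 191. ] [ 48.2 186.4] 60.6 z 44.5 max 79.9 n 1076
mid [513.9 336.9] [140.1  33.2] 89.2 z 29.3 max 67.4 n 1122
mid [395.4 534.3] [86.1 41.6] 50.9 z 27.8 max 79.4 n 601
mid [700.9 321.1] [24.5 58. ] 45.4 z 44.5 max 80.0 n 313
mid [627.6 469.2] [139.9  30.2] 1.5 z 33.4 max 67.5 n 1057
ribs [361.6 395. ] [ 6.1 29.6] 24.5 z 60.4 max 71.7 n 75
ribs [636.4 193.1] [ 30.1 182.4] 66.7 z 60.8 max 72.0 n 337
ribs [514.1 336.9] [79.6 24.4] 89.5 z 62.0 max 67.4 n 419
ribs [416.  543.6] [39.8  3.2] 55.9 z 60.1 max 72.0 n 71
ribs [703.2 322. ] [20.2 55.4] 43.5 z 61.0 max 71.5 n 94
ribs [628.  469.3] [78.7 21.9] 1.6 z 62.0 max 67.5 n 473
can [689.3 308.7] [58.  58.7] 25.6 z 133.4 max 164.8 n 755
```

View pics/crop.png

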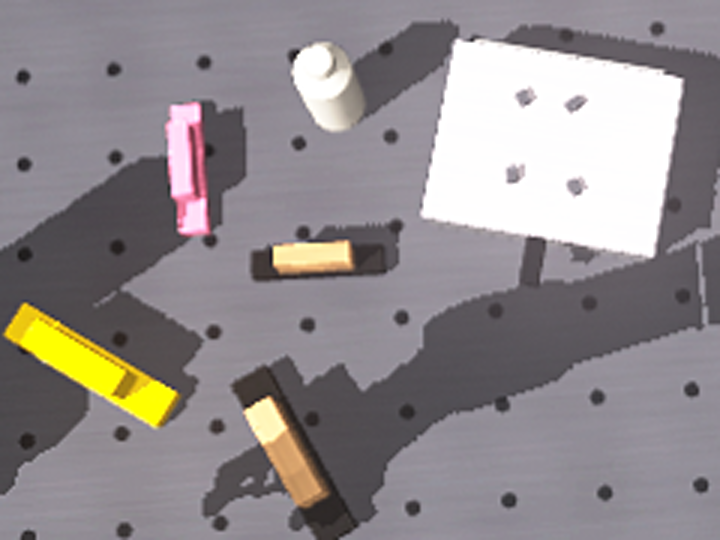

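The smaller black-soled, wood-rib block is at crop (315,260), image (246,245). It measures 140 x 33 x 62 mm, which fits. The other black/wood one, at crop (295,455), is clearly larger. Next I fit the lid frame and compute the move.

```bash
cat >> h.py <<'E'
def to(p,yaw_y=None,s=None):
    """shift in tool axes (cm) and rotvec deg to reach world p with tool down, tool y along heading yaw_y (deg, mod 180)"""
    s=s or arm.observe();q=s['tcp_rot'];A=R.from_quat([q[1],q[2],q[3],q[0]]).as_matrix()
    out=None
    if yaw_y is not None:
        for y in(yaw_y,yaw_y+180):
            a=np.radians(y);Y=np.array([np.cos(a),np.sin(a),0]);Z=np.array([0,0,-1.]);X=np.cross(Y,Z)
            r=np.degrees(R.from_matrix(A.T@np.stack([X,Y,Z],1)).as_rotvec())
            if out is None or np.linalg.norm(r)<np.linalg.norm(out): out=r
    print('tcp',s['tcp_pos'].round(1),'tool y heading',np.degrees(np.arctan2(A[1,1],A[0,1])).round(1),'shift cm',(A.T@(np.array(p)-s['tcp_pos'])/10).round(2),'rot',None if out is None else out.round(1),'t',s['clock'])
def lidfit(W,lum,th=150):
    m=np.isfinite(W[...,2])&(W[...,2]>84)&(W[...,2]<98)&(lum>th)&(abs(W[...,0]-590)<170)&(abs(W[...,1]-80)<190)
    m=cv2.morphologyEx(m.astype(np.uint8),cv2.MORPH_CLOSE,np.ones((5,5)))
    k,lab,st,_=cv2.connectedComponentsWithStats(m);i=1+np.argmax(st[1:,4])
    q=W[(lab==i)&np.isfinite(W[...,2])]
    return cv2.minAreaRect(q[:,:2].astype(np.float32)),np.median(q[:,2])
E
python3 - <<'E'
from h import *
for n in('top','scene'):
    f=pickle.load(open(n+'.pkl','rb'));print(lidfit(cloud(f),f['color'].mean(-1)))
to([514.5,335,250],0)
E
```

```text
(((617.0946044921875, 73.75836181640625), (242.41639709472656, 223.63868713378906), 75.53776550292969), np.float64(91.79779010788639))
(((602.130615234375, 78.70977020263672), (243.8511962890625, 197.79856872558594), 75.38199615478516), np.float64(90.88075309704584))
tcp [139.8 608.6 249.3] tool y heading 77.1 shift cm [-4.264e+01 -1.828e+01 -4.000e-02] rot [-0.1  0.1 77.1] t 0.1
```

Request:
{"op": "servo_tool", "data": {
  "series": [
    [[-3.55,-1.52,0,0,0,0,1],[-3.55,-1.52,0,0,0,0,1],[-3.55,-1.52,0,0,0,0,1],[-3.55,-1.52,0,0,0,0,1],[-3.55,-1.52,0,0,0,0,1],[-3.55,-1.52,0,0,0,0,1],[-3.55,-1.52,0,0,0,0,1],[-3.55,-1.52,0,0,0,0,1],[-3.55,-1.52,0,0,0,0,1],[-3.55,-1.52,0,0,0,0,1],[-3.55,-1.52,0,0,0,0,1],[-3.55,-1.52,0,0,0,0,1]]
  ]
}}

```text
clock: 1.1
tcp_pos: [515.4, 334.4, 249.6]
tcp_rot: [-0.0, 0.113, 0.994, -0.0]
force: [1.4, -0.2, 0.8]
gripper_width: 85.1
finger_force: 0.0
```

Request:
{"op": "servo_tool", "data": {
  "series": [
    [[0,0,0,0,0,7,1],[0,0,0,0,0,7,1],[0,0,0,0,0,7,1],[0,0,0,0,0,7,1],[0,0,0,0,0,7,1],[0,0,0,0,0,7,1],[0,0,0,0,0,7,1],[0,0,0,0,0,7,1],[0,0,0,0,0,7,1],[0,0,0,0,0,7,1],[0,0,0,0,0,7,1],[0,0,0,0,0,0,1],[0,0,0,0,0,0,1]]
  ]
}}

```text
clock: 2.18
tcp_pos: [513.9, 336.0, 249.6]
tcp_rot: [0.0, 0.705, 0.709, -0.0]
force: [0.0, -0.3, 0.7]
gripper_width: 85.4
finger_force: 0.0
```

```bash
python3 - <<'E'
from h import *
f=grab('wrist');save(f,'w1.png');W=cloud(f)
z=W[...,2]
for lo,hi in((54,70),(10,70)):
    m=((z>lo)&(z<hi)&(W[...,0]>430)&(W[...,0]<600)&(abs(W[...,1]-335)<95)).astype(np.uint8)
    k,lab,st,_=cv2.connectedComponentsWithStats(m);i=1+np.argmax(st[1:,4]);q=W[lab==i]
    print(cv2.minAreaRect(q[:,:2].astype(np.float32)),np.median(q[:,2]),st[i])
print('table',np.nanmedian(z[abs(z)<10]))
print(arm.observe()['joint_pos'].round(2));to([514.5,335,250],0)
E
```

```text
((515.0090942382812, 335.0562744140625), (79.57138061523438, 21.985633850097656), 88.88465881347656) 62.15312824258385 [ 314  173   29   96 2572]
((514.9905395507812, 334.681884765625), (139.85874938964844, 30.00739097595215), 88.90130615234375) 60.5721345625478 [ 310  133   37  151 4928]
table 0.18892933064859108
[-0.74  0.68  0.15  1.61 -0.12  0.86 -0.54]
tcp [514.  336.  249.7] tool y heading 0.3 shift cm [-0.1   0.05 -0.03] rot [-0.   0.   0.3] t 2.2333
```

View pics/w1.png

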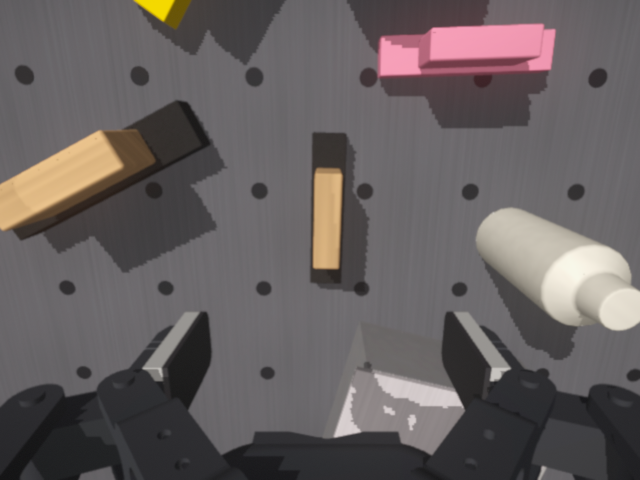

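The wrist view shows the rib at (327,218), cleanly between the finger lines, with the fitted size 140 x 30 mm. Now descend and grip.

Request:
{"op": "servo_tool", "data": {
  "series": [
    [[-0.1,0.1,3,0,0,1.4,1],[0,0,4,0,0,0,1],[0,0,4,0,0,0,1],[0,0,4,0,0,0,1],[0,0,3,0,0,0,1],[0,0,1.5,0,0,0,1],[0,0,0.75,0,0,0,1],[0,0,0,0,0,0,1],[0,0,0,0,0,0,0],[0,0,0,0,0,0,-1],[0,0,0,0,0,0,-1],[0,0,0,0,0,0,-1],[0,0,0,0,0,0,-1],[0,0,0,0,0,0,-1],[0,0,0,0,0,0,-1]]
  ],
  "grip_force": 80
}}

```text
clock: 3.48
tcp_pos: [515.7, 335.4, 48.5]
tcp_rot: [0.0, 0.715, 0.699, 0.001]
force: [-1.5, 0.2, 5.7]
gripper_width: 20.8
finger_force: 79.3
```

Request:
{"op": "servo_tool", "data": {
  "series": [
    [[0,0,-1,0,0,0,-1],[0,0,-2.5,0,0,0,-1],[0,0,-4,0,0,0,-1],[0,0,-4,0,0,0,-1],[0,0,-4,0,0,0,-1],[0,0,-3,0,0,6.6,-1],[0,0,0,0,0,6.6,-1],[0,0,0,0,0,0,-1],[0,0,0,0,0,0,-1]]
  ]
}}

```text
clock: 4.23
tcp_pos: [514.3, 334.8, 232.3]
tcp_rot: [-0.0, 0.79, 0.613, -0.001]
force: [-0.9, 0.3, -2.8]
gripper_width: 20.8
finger_force: 78.6
```

```bash
python3 - <<'E'
from h import *
s=arm.observe();print(s['gripper_width'],s['force'])
to([532.1,102.5,s['tcp_pos'][2]],-14.5)
E
```

```text
20.821862152719877 [-0.93317224  0.3133174  -2.81353521]
tcp [514.3 334.8 232.3] tool y heading -14.3 shift cm [-2.206e+01  7.480e+00  2.000e-02] rot [-0.1  0.1  0.2] t 4.2333
```

Move above the start point and look before descending.

Request:
{"op": "servo_tool", "data": {
  "series": [
    [[-2,0.7,0,0,0,0,-1],[-3.2,1.1,0,0,0,0,-1],[-3.7,1.2,0,0,0,0,-1],[-3.7,1.2,0,0,0,0,-1],[-3.7,1.2,0,0,0,0,-1],[-3.2,1.1,0,0,0,0,-1],[-2.5,0.9,0,0,0,0.2,-1],[0,0,0,0,0,0,-1],[0,0,0,0,0,0,-1],[0,0,0,0,0,0,-1]]
  ]
}}

```text
clock: 5.07
tcp_pos: [530.8, 104.3, 231.4]
tcp_rot: [-0.001, 0.791, 0.612, -0.001]
force: [-0.4, 1.4, -1.7]
gripper_width: 21.0
finger_force: 78.6
```

```bash
python3 - <<'E'
from h import *
to([532.1,102.5,142],-14.5)
f=grab('scene');save(f,'s2.png',(180,460,150,350),2.8)
W=cloud(f);z=W[...,2]
m=(z>135)&(z<215)&(abs(W[...,0]-532)<70)&(abs(W[...,1]-102)<85)&(f['color'].mean(-1)<110)
print(np.nanpercentile(z[m],[1,5,50]) if m.any() else None)
E
```

```text
tcp [530.8 104.3 231.4] tool y heading -14.6 shift cm [-0.14  0.19  8.94] rot [-0.2  0.  -0.1] t 5.0667
[185.18401938 190.01124761 202.32762672]
```

View pics/s2.png

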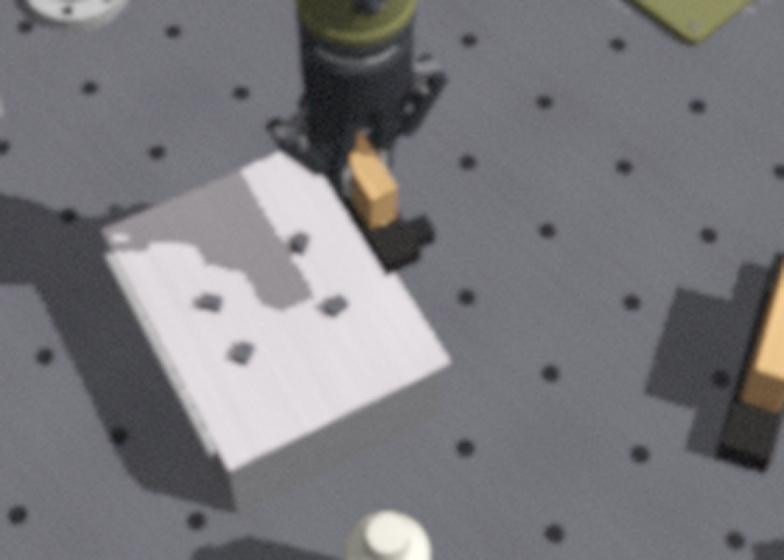

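The crop shows the scraper held level and parallel to the lid's front edge, in front of all four chips at crop (300,241), (333,304), (208,302) and (241,352). Next, descend to about 2 mm above the lid.

Request:
{"op": "servo_tool", "data": {
  "series": [
    [[-0.14,0.15,2,0,0,0,-1],[0,0,3,0,0,0,-1],[0,0,2,0,0,0,-1],[0,0,1.2,0,0,0,-1],[0,0,0.6,0,0,0,-1],[0,0,0.2,0,0,0,-1],[0,0,0,0,0,0,-1],[0,0,0,0,0,0,-1]]
  ]
}}

```text
clock: 5.78
tcp_pos: [533.3, 102.4, 143.1]
tcp_rot: [0.0, 0.792, 0.611, 0.001]
force: [0.6, 0.0, -2.8]
gripper_width: 21.1
finger_force: 78.5
```

Request:
{"op": "servo_tool", "data": {
  "series": [
    [[0,0,0.15,0,0,0,-1],[0,0.4,0,0,0,0,-1],[0,0.8,0,0,0,0,-1],[0,0.9,0,0,0,0,-1],[0,0.9,0,0,0,0,-1],[0,0.9,0,0,0,0,-1],[0,0.9,0,0,0,0,-1],[0,0.9,0,0,0,0,-1],[0,0.9,0,0,0,0,-1],[0,0.9,0,0,0,0,-1],[0,0.9,0,0,0,0,-1],[0,0.9,0,0,0,0,-1],[0,0.9,0,0,0,0,-1],[0,0.9,0,0,0,0,-1],[0,0.9,0,0,0,0,-1],[0,0.9,0,0,0,0,-1],[0,0.9,0,0,0,0,-1],[0,0.9,0,0,0,0,-1],[0,0.9,0,0,0,0,-1],[0,0.9,0,0,0,0,-1]]
  ]
}}

```text
clock: 7.45
tcp_pos: [693.5, 58.9, 140.9]
tcp_rot: [0.0, 0.792, 0.61, 0.0]
force: [-0.0, 0.6, -2.0]
gripper_width: 20.9
finger_force: 78.5
```

Request:
{"op": "servo_tool", "data": {
  "series": [
    [[0,0.7,0,0,0,0,-1],[0,0.3,0,0,0,0,-1],[0,0,0,0,0,0,-1],[0,0,0,0,0,0,-1],[0,0,0,0,0,0,-1]]
  ]
}}

```text
clock: 7.87
tcp_pos: [701.5, 57.5, 140.8]
tcp_rot: [-0.0, 0.792, 0.611, -0.0]
force: [0.4, -0.3, -2.1]
gripper_width: 21.2
finger_force: 78.5
```

```bash
python3 - <<'E'
from h import *
f=grab('scene');save(f,'s3.png',(150,430,150,350),2.8)
W=cloud(f);z=W[...,2]
m=((z>5)&(z<25)&(W[...,0]>650)&(W[...,0]<900)&(abs(W[...,1]-50)<220)).astype(np.uint8)
k,lab,st,_=cv2.connectedComponentsWithStats(m)
for i in range(1,k):
    if st[i,4]>6: print(W[lab==i].mean(0).round(0),st[i])
E
```

```text
[709.  27.   9.] [224 282   9   9  46]
[730.  41.  10.] [221 292   8   8  42]
[737.  84.  10.] [228 304  13  13  81]
[691. 176.  15.] [254 312  41  22 129]
```

View pics/s3.png

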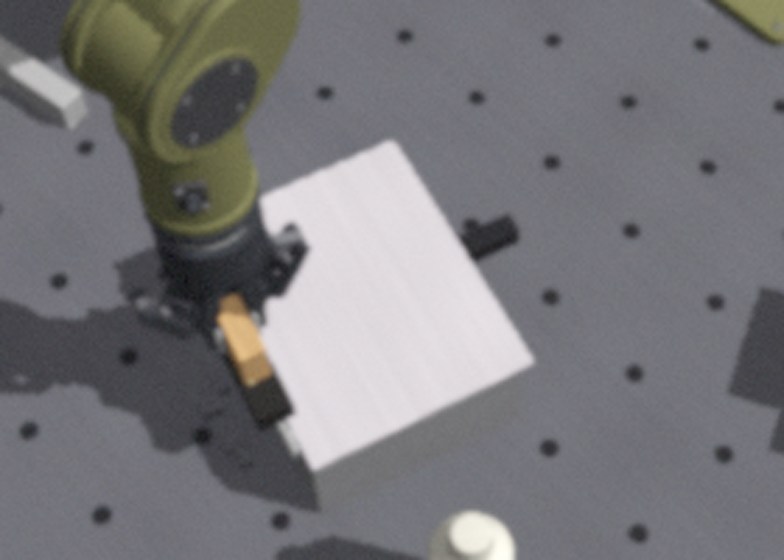

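The lid is clear. There are three blobs on the table behind the chest, and one is double-size, so that is four chips. The scraper goes back to its free spot.

Request:
{"op": "servo_tool", "data": {
  "series": [
    [[0,0,-2,0,0,0,-1],[0,0,-4,0,0,0,-1],[0,0,-4,0,0,0,-1],[1.2,-2,0,0,0,0,-1],[2.2,-2.5,0,0,0,0,-1],[2.6,-2.9,0,0,0,0,-1],[2.6,-2.9,0,0,0,0,-1],[2.6,-2.9,0,0,0,0,-1],[2.6,-2.9,0,0,0,0,-1],[2.6,-2.9,0,0,0,0,-1],[2.6,-2.5,0,0,0,0,-1],[2.0,-2.2,0,0,0,0,-1],[1.2,-1.3,0,0,0,0,-1],[0,0,0,0,0,0,-1],[0,0,0,0,0,0,-1]]
  ]
}}

```text
clock: 9.17
tcp_pos: [515.4, 337.0, 241.1]
tcp_rot: [-0.0, 0.791, 0.612, -0.0]
force: [0.2, 0.0, -1.2]
gripper_width: 20.5
finger_force: 78.9
```

```bash
python3 - <<'E'
from h import *
s=arm.observe();print(s['force'],s['gripper_width']);to([515,335,49],-14.5)
f=grab('top');W=cloud(f);z=W[...,2]
for n,a in(('table',(z>4)&(z<25)&(W[...,0]>640)&(W[...,0]<900)&(abs(W[...,1]-50)<180)),('lid',(z>95)&(z<115)&(abs(W[...,0]-600)<130)&(abs(W[...,1]-78)<140))):
    k,lab,st,_=cv2.connectedComponentsWithStats(a.astype(np.uint8))
    for i in range(1,k):
        if st[i,4]>4: print(n,W[lab==i].mean(0).round(0),st[i])
E
```

```text
[ 0.22937353  0.0212422  -1.15123539] 20.49066057943758
tcp [515.4 337.  241.1] tool y heading -14.5 shift cm [-0.21  0.03 19.21] rot [-0. -0. -0.] t 9.1667
table [892. -73.   6.] [360 127   4   5   6]
table [892.  45.   6.] [325 129   4   4   6]
table [882.  27.   7.] [328 129   7  11  19]
table [890. -31.   8.] [348 128   3   5   7]
table [884. -99.   7.] [368 129   4   3   5]
table [ 883. -118.    6.] [374 128   3   5   6]
table [887. 118.   6.] [302 131   7   8  16]
table [892.  90.   6.] [312 130   4   5   6]
table [892.  65.   8.] [318 130   6   3   7]
table [895. 168.   6.] [289 132   3   3   5]
table [892. 142.   6.] [296 132   4   3   6]
table [872. -70.   6.] [359 132   6   5   9]
table [875. 142.   7.] [296 135   5   7  11]
table [873.  58.   6.] [322 134   4   6  10]
table [865.   2.   7.] [337 135   7   7  15]
table [ 865. -115.    6.] [374 134   3   3   5]
table [856. -36.   7.] [350 137   4   6   9]
table [857. -95.   7.] [366 136   7   5  13]
table [874. 221.   6.] [272 139   5   3   6]
table [849.  58.   7.] [320 139   8   8  20]
table [ 847. -119.    7.] [373 138   
[... 4915 characters left out ...]
  4   4   5]
lid [558.  58.  97.] [329 220   6   5  11]
lid [557. 147.  97.] [301 222   3   5   8]
lid [554. 101.  97.] [315 222   5   5   5]
lid [550.  41.  97.] [334 223   6   3   6]
lid [548.  25.  97.] [341 223   3   3   5]
lid [547. -16.  98.] [354 222   4   3   6]
lid [546. 200.  97.] [283 227   5   5   7]
lid [541. 106.  97.] [315 226   2   5   5]
lid [531.  56.  97.] [331 227   4   8  10]
lid [532.   8.  97.] [346 227   4   4   7]
lid [541. 118.  96.] [311 228   3   2   5]
lid [535.  95.  98.] [318 228   3   4   5]
lid [519.  32.  97.] [339 232   3   3   5]
lid [518. 111.  98.] [314 234   2   4   5]
lid [503.   1.  97.] [348 234   8   7  14]
lid [510.  70.  98.] [326 236   6   3   9]
```

Request:
{"op": "servo_tool", "data": {
  "series": [
    [[-0.2,0,3,0,0,0,-1],[0,0,4,0,0,0,-1],[0,0,4,0,0,0,-1],[0,0,4,0,0,0,-1],[0,0,2.5,0,0,0,-1],[0,0,1,0,0,0,-1],[0,0,0.5,0,0,0,-1],[0,0,0.2,0,0,0,-1],[0,0,0,0,0,0,-1],[0,0,0,0,0,0,0],[0,0,0,0,0,0,0.5],[0,0,0,0,0,0,1],[0,0,0,0,0,0,1],[0,0,0,0,0,0,1],[0,0,0,0,0,0,1],[0,0,0,0,0,0,1],[0,0,0,0,0,0,1]]
  ]
}}

```text
clock: 10.63
tcp_pos: [516.2, 333.6, 49.0]
tcp_rot: [-0.0, 0.792, 0.611, 0.0]
force: [-0.0, -1.2, -0.5]
gripper_width: 85.7
finger_force: 0.0
```

Request:
{"op": "servo_tool", "data": {
  "series": [
    [[0,0,-1,0,0,0,1],[0,0,-3,0,0,0,1],[0,0,-4,0,0,0,1],[0,0,-4,0,0,0,1],[0,0,-4,0,0,0,1],[-2.4,0.3,-2,0,0,0,1],[-3.4,0.3,0,0,0,0,1],[-3.7,0.4,0,0,0,0,1],[-3.7,0.4,0,0,0,0,1],[-3.7,0.4,0,0,0,0,1],[-3.4,0.2,0,0,0,0,1],[-2.3,0.1,0,0,0,0,1],[0,0,0,0,0,0,1]]
  ]
}}

```text
clock: 11.72
tcp_pos: [477.5, 103.0, 229.9]
tcp_rot: [0.001, 0.795, 0.607, -0.002]
force: [-0.2, -0.4, 0.4]
gripper_width: 85.3
finger_force: 0.0
```

Request:
{"op": "servo_tool", "data": {
  "series": [
    [[0,0,0,0,0,-7,1],[0,0,0,0,0,-7,1],[0,0,0,0,0,-7,1],[0,0,0,0,0,-7,1],[0,0,0,0,0,-7,1],[0,0,0,0,0,-7,1],[0,0,0,0,0,-7,1],[0,0,0,0,0,-7,1],[0,0,0,0,0,-7,1],[0,0,0,0,0,-7,1],[0,0,0,0,0,-7,1],[0,0,0,0,0,-7,1],[0,0,0,0,0,-6,1],[0,0,0,0,0,0,1],[0,0,0,0,0,0,1]]
  ]
}}

```text
clock: 12.97
tcp_pos: [479.2, 110.0, 229.4]
tcp_rot: [0.0, 0.13, 0.992, 0.0]
force: [-0.1, 0.1, 0.6]
gripper_width: 85.4
finger_force: 0.0
```

```bash
python3 - <<'E'
from h import *
f=grab('wrist');save(f,'w4.png');W=cloud(f);z=W[...,2]
a=np.radians(-14.5);ex=np.array([np.cos(a),np.sin(a)]);ey=np.array([-ex[1],ex[0]])
d=W[...,:2]-np.array([480,109.]);X=d@ex;Y=d@ey
m=((z>80)&(z<98)&(X<25)&(abs(Y)<40)&(X>-40)).astype(np.uint8)
k,lab,st,_=cv2.connectedComponentsWithStats(m);i=1+np.argmax(st[1:,4]);q=W[lab==i]
print(cv2.minAreaRect(q[:,:2].astype(np.float32)),np.median(q[:,2]),st[i])
to([480,109,81],75.5);print(arm.observe()['joint_pos'].round(2))
g=grab('scene');save(g,'s4.png',(150,430,220,400),2.8)
V=cloud(g);zz=V[...,2]
m=((zz>7)&(zz<25)&(V[...,0]>690)&(V[...,0]<900)&(abs(V[...,1]-50)<100)).astype(np.uint8)
k,lab,st,_=cv2.connectedComponentsWithStats(m)
for i in range(1,k):
    if st[i,4]>6: print('chip',V[lab==i].mean(0).round(0),st[i])
m=(zz>50)&(zz<75)&(abs(V[...,0]-515)<60)&(abs(V[...,1]-335)<60);print('rib',V[m].mean(0))
print('lid max',np.percentile(zz[(zz>80)&(zz<130)&(V[...,0]>520)&(V[...,0]<660)&(V[...,1]>0)&(V[...,1]<150)],99.9))
E
```

```text
((482.5799865722656, 108.83277893066406), (20.014240264892578, 44.829925537109375), 75.5782241821289) 90.99357532969535 [ 309  207   30   66 1862]
tcp [479.2 109.9 229.3] tool y heading 75.1 shift cm [-0.1  -0.07 14.83] rot [ 0.   0.  -0.4] t 13.0167
[-0.12  0.56 -0.31  1.98  0.27  0.64  0.7 ]
chip [709.  28.  10.] [224 282   9   9  41]
chip [730.  41.  10.] [221 292   8   7  34]
chip [737.  84.  11.] [228 304  12  14  72]
chip [712. 134.  17.] [254 312   6  10  10]
rib [518.58334127 336.54754419  61.14552505]
lid max 97.67937421229853
```

View pics/w4.png

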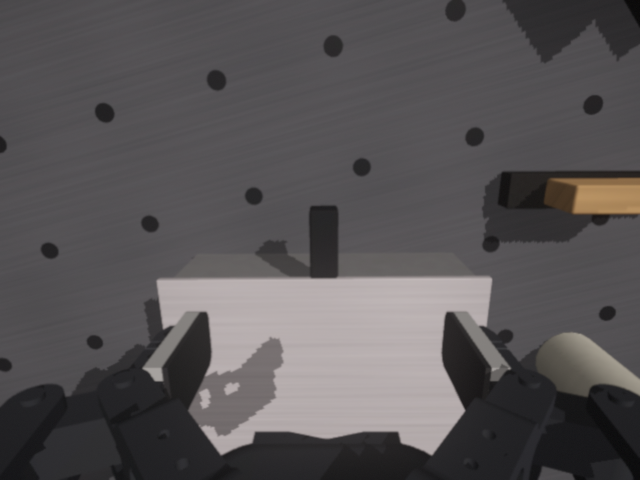

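View pics/s4.png

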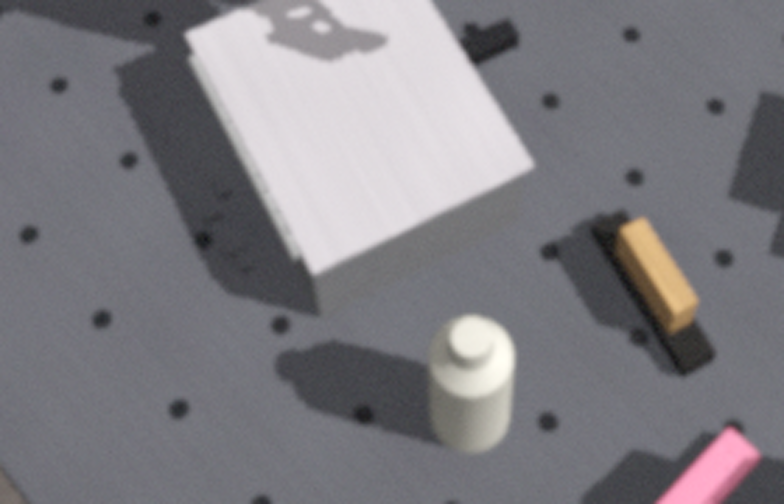

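The views show the pull at wrist (323,242), the lid clear, the four chips on the table in the shadow at crop (225,195)–(247,268), and the scraper standing on the table. Now grip the pull.

Request:
{"op": "servo_tool", "data": {
  "series": [
    [[0.1,0,2,0,0,-0.4,1],[0,0,3.5,0,0,0,1],[0,0,3.5,0,0,0,1],[0,0,3,0,0,0,1],[0,0,1.8,0,0,0,1],[0,0,0.8,0,0,0,1],[0,0,0.2,0,0,0,1],[0,0,0,0,0,0,1],[0,0,0,0,0,0,0],[0,0,0,0,0,0,-1],[0,0,0,0,0,0,-1],[0,0,0,0,0,0,-1],[0,0,0,0,0,0,-1],[0,0,0,0,0,0,-1],[0,0,0,0,0,0,-1]]
  ],
  "grip_force": 60
}}

```text
clock: 14.32
tcp_pos: [477.9, 108.4, 81.7]
tcp_rot: [0.0, 0.125, 0.992, -0.001]
force: [-1.1, -3.2, 7.4]
gripper_width: 19.0
finger_force: 58.6
```

Request:
{"op": "servo_tool", "data": {
  "series": [
    [[0,0,-0.97,0,0,0,-1],[-0.05,0,-0.97,0,0,0,-1],[-0.1,0,-0.96,0,0,0,-1],[-0.12,0,-0.96,0,0,0,-1],[-0.18,0,-0.95,0,0,0,-1],[-0.2,0,-0.95,0,0,0,-1],[-0.26,0,-0.93,0,0,0,-1],[-0.29,0,-0.93,0,0,0,-1],[-0.34,0,-0.9,0,0,0,-1],[-0.37,0,-0.9,0,0,0,-1],[0,0,0,0,0,0,-1],[0,0,0,0,0,0,-1]]
  ]
}}

```text
clock: 15.32
tcp_pos: [496.5, 103.7, 175.3]
tcp_rot: [0.0, 0.126, 0.992, -0.001]
force: [1.0, -4.3, -3.3]
gripper_width: 18.6
finger_force: 59.5
```

Tracking is good (94 mm up, 19 mm back). Continue to 50°.

Request:
{"op": "servo_tool", "data": {
  "series": [
    [[-0.42,0,-0.87,0,0,0,-1],[-0.44,0,-0.86,0,0,0,-1],[-0.5,0,-0.84,0,0,0,-1],[-0.52,0,-0.82,0,0,0,-1],[-0.56,0,-0.78,0,0,0,-1],[-0.59,0,-0.77,0,0,0,-1],[-0.63,0,-0.74,0,0,0,-1],[-0.65,0,-0.72,0,0,0,-1],[-0.69,0,-0.68,0,0,0,-1],[-0.71,0,-0.65,0,0,0,-1],[0,0,0,0,0,0,-1],[0,0,0,0,0,0,-1],[0,0,0,0,0,0,-1],[0,0,0,0,0,0,-1]]
  ]
}}

```text
clock: 16.48
tcp_pos: [549.9, 89.8, 251.2]
tcp_rot: [-0.002, 0.125, 0.992, -0.001]
force: [-2.8, -5.5, -2.7]
gripper_width: 18.9
finger_force: 62.5
```

```bash
python3 - <<'E'
from h import *
s=arm.observe();print(s['tcp_pos'],s['force'],s['finger_force'],s['joint_vel'].round(3))
a=np.radians(-14.5);ex=np.array([np.cos(a),np.sin(a)]);ey=np.array([-ex[1],ex[0]])
v=s['tcp_pos']-np.array([693.2,54.3,85]);f=-v[:2]@ex
print('angle from tcp',np.degrees(np.arctan2(v[2],f)+np.arctan2(4,222)),'radius',np.hypot(f,v[2]),'y off',v[:2]@ey)
g=grab('scene');save(g,'s5.png',(150,430,150,350),2.8);W=cloud(g)
X=(W[...,:2]-np.array([693.2,54.3]))@ex;Y=(W[...,:2]-np.array([693.2,54.3]))@ey;z=W[...,2]
m=(abs(Y)<115)&(X<-20)&(X>-105)&(z>100)&(z<240)&(g['color'].mean(-1)>140)
m&=abs(Y)>50
p=np.polyfit(X[m],z[m],1);print('lid slope deg',np.degrees(np.arctan(-p[0])),m.sum())
m=(z>50)&(z<75)&(abs(W[...,0]-515)<60)&(abs(W[...,1]-335)<60);print('rib',W[m].mean(0))
E
```

```text
[549.86443461  89.84907322 251.24315402] [-2.77192966 -5.51403318 -2.7254158 ] 62.547290325164795 [-0.    -0.     0.001  0.001  0.001 -0.001 -0.   ]
angle from tcp 49.41814237365003 radius 222.35881259628312 y off -1.47160809102769
lid slope deg 48.262827418643504 92
rib [518.63480893 336.43354787  61.23425744]
```

View pics/s5.png

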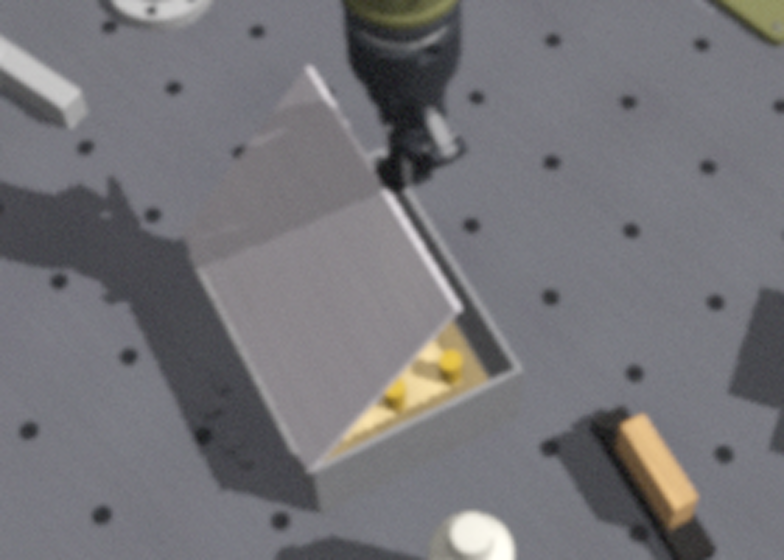

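The lid stands open at about 49° with the pull gripped. The chips are on the table behind the chest and the scraper is at rest. I settle briefly, then sign off.

Request:
{"op": "servo_tool", "data": {
  "series": [
    [[0,0,0,0,0,0,-1],[0,0,0,0,0,0,-1],[0,0,0,0,0,0,-1],[0,0,0,0,0,0,-1],[0,0,0,0,0,0,-1],[0,0,0,0,0,0,-1]]
  ]
}}

```text
clock: 17.03
tcp_pos: [549.9, 89.8, 251.2]
tcp_rot: [-0.002, 0.125, 0.992, -0.001]
force: [-1.4, -4.6, -2.4]
gripper_width: 19.3
finger_force: 62.5
```

```bash
python3 -c "
from station import job
print(job.sign_off())"
```

```text
the job is handed in; nothing more can be done
None
```

Job handed in at about 17 s: the four chips are on the table behind the chest, the scraper is standing on the table and let go, and the gripper is holding the lid by its pull at about 49° (target 50° ± 6°); the sign-off gave no pass/fail result.

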